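# Ratchet a half-lapped rail into the clamping jig

### The arm

A 6-joint arm with a two-finger parallel gripper is mounted at the origin on the work surface. World frame = base frame: x ahead of the robot, y to its left, z up, the work surface at z = 0. Lengths are in m, angles in degrees, forces in N, time in s.
With the tool pointing down it reaches from about 0.3 to 0.75 m from the base axis. Payload 8.5 kg.
Tool frame: the origin (TCP) lies on the centre line of the jaws, within the pads' length; the fingertips stand 19 mm ahead of it and the grasp point (between the pads) is the TCP; y points along the fingers, x is the direction in which the jaws open and shut, and the axes are right-handed (so a half turn about y gives the same grasp; the last joint's range is limited). The gripper opens to 88 mm and grips with 3 to 60 N. Pads are 18 mm wide; open, the fingers measure 123 mm over their backs; the gripper's body (75 mm by 187 mm) begins 45 mm behind the grasp point.
Start: joints at [64.211, 21.807, 74.336, -0, 83.858, -12.336], TCP at [0.128, 0.535, 0.258] pointing down, gripper open.
Joint ranges: [-178.18, 178.18], [-50.72, 133.34], [12.68, 142.11], [-81.47, 261.47], [9.98, 163.14], [-165.26, 165.26]. Speed limits (degrees/s): [136.94, 136.94, 180, 180, 180, 180].

### API

Orientations are given as a 3x3 rotation matrix whose columns are the frame's x, y, z axes.
In Python, from station import bot gives the robot as it stands.
- The arm moves only by the tool step_arm, never from a script. Its argument "commands" is a list of rows, each an object with "jaw": the opening, from -1 (shut) to 1 (fully open), so that 0 is half open; "linear": the shift along the tool's x, y, z in cm, a list of three; "spin": the turn about the tool's y in rad. A call has 1 to 12 rows; each row is the pose to reach, as a shift and turn from the pose commanded when the call began, along the tool's axes at that moment; what a row does not reach only later rows make up. A row lasts 1/10 s, in which the tool goes at most 50 mm and 8.59 degrees, less where a joint would pass 70% of its speed; a pose out of reach is approached as far as the arm can. A call with a gripper value outside its range is refused whole. The fingers move at their own pace and stop on an object; "squeeze" is the grip in N (left out, the last holds). Time passes only in rows, so rows that repeat a pose let the fingers close. It gives the time, the measured TCP pose, the force and the opening at its end, in the units of the state.
- bot.get_state(): the state, without advancing time (a new reading comes with each control period).
- bot.read_camera(name): name is "side" or "top"; returns a dict with "pixels" (420x560x3 uint8, red, green, blue), "mtx" (3x3 intrinsics, pixels), "k1" (the pictures are not rectified: a ray, as slopes to the right and down, at radius r is drawn at 1 + k1 r^2 times it, then the intrinsics apply), "cam_to_world" (4x4, takes a point from camera to world coordinates). Camera axes: x right, y down, z forward; pixel columns grow to the right and rows downward; lengths in m; the calibration is good to about 2 mm. A picture is of the moment at which its call begins. There is no depth.
- bot.finish_job(): hands the job in, once; it reports no verdict.
Trained networks look in a picture, given as the dict that the camera call returned (one of the last four; its "shot" number tells which), for a name from the list of things; names that differ only in an ending like _2 or _b are one class to them, and where a whole thing is asked for, a point or a joint stands for the part that bears it (a point fixed in the world has none). Each returns a list of dicts, best first, with "score" (0 to 1); they miss things now and then, are a little off and sometimes report something else, mostly with a low value. They report only what shows in the picture. A call takes as long as a camera call. They do not tell look-alikes from the thing itself.
- bot.boxes_of(target, picture): "location" ([x, y, z] in m, in the coordinates of the camera as it stood for that picture, good to about 4 mm: the middle of the surface that is visible of it).
- bot.outline_of(target, picture): "pixels" (420x560 bool, what is visible of it).
- bot.place_of(target, picture): "location" ([x, y, z] in m, in the coordinates of the camera as it stood for that picture, good to about 4 mm: a listed point, or the origin of a listed thing).
The state is a dict: "clock": time; "joint_pos": joint angles; "dq": joint speeds; "joint_torque": joint torques, N m; "eef_pos": TCP position; "tool_rot": TCP orientation; "force": force on the tool from outside, world axes, zero at the start; "wrist_torque": the same for the moment, N m; "grip_width": finger opening in m.
Only numpy, scipy, OpenCV 4.12 (cv2) and the standard library are available. Lean on these libraries where they do the work, as an engineer would, in place of code of your own. Each camera call takes 0.05 s, during which the arm holds its last target. There are 200 camera calls.

### The job

Get the half-lapped wooden rail clamped in the jig: slide the wooden end stop along its track until it has pushed the rail fully home against the end cheek and is up against it. Then pull the ratchet lever round by its upright handle exactly four clicks, never past the fourth, and hold it there: the lever springs back if let go, so finish while still holding the handle. Leave the tools and other things lying around where they are.

Things in the scene. Friction and masses are not known exactly. Their poses are not given: they have to be found in the camera images.
- jig: Plywood clamping jig fixed to the bench, board 180 (x) by 420 (y) by 12 mm. Origin on its underside; the board spans x -80 to 100, y -210 to 210 mm. +y runs along the track from end stop to end cheek; -x faces the robot. The rail lies along x = 60 mm before a back fence 38 mm high. End cheek: inner face at y = 180 mm, top 46 mm above the bench.
- stop_grip (a point): Grip point of the sliding wooden end stop, 68 mm above the bench: middle of its upright fin, 40 mm (jig x) by 16 mm (jig y, the sliding direction), spanning 45 to 89 mm above the bench. Below it the stop's block is 50 by 24 mm, 13 to 45 mm above the bench; the block's +y face, 12 mm ahead of this point, pushes the rail.
- stop (a joint): Travel of the end stop along jig +y, m: 0 at the far end from the cheek (stop centre at jig x = 60, y = -140 mm), up to 0.22. About 3 N of friction; stays where it is left. It reads 0.188 when it touches the rail and the rail touches the cheek.
- rail: Loose half-lapped beech rail, 40 (x) by 120 (y) by 30 mm high, 0.12 kg, lying on the jig's board (its underside 12 mm above the bench), the stepped-down half lap at its +y end. Origin at the centre of its underside, axes as the jig's. It starts 7 to 40 mm short of the cheek; home is when its +y end touches the cheek (origin at jig y = 120 mm).
- lever_pivot (a point): Point on the lever's vertical pivot axis, 80 mm above the bench, at jig x = -30, y = 100 mm; fixed to the jig. The lever (top 48 mm above the bench) is always pulled back home by a spring, stronger than the pawl.
- handle: Round upright wooden handle on the end of the ratchet lever, turning freely on its own axis like a crank handle: 22 mm in diameter (25 mm at the knob on top), 56 mm tall, standing 48 to 104 mm above the bench. Origin at the centre of its foot, 110 mm from the pivot axis.
- handle_grip (a point): Grip point of the handle: on its axis, 78 mm above the bench. Pull needed here: about 6 N at home growing to 8 N at the fourth notch, plus up to 4 N when climbing a crest and up to 4 N less just past it: each click is felt as a sharp drop in force.
- ratchet (a joint): Turn of the flat steel ratchet lever about its vertical pivot, rad: 0 at its home stop, lever pointing from the pivot along jig -y; grows clockwise seen from above (the handle first moves to jig -x). Clicks 0.16 rad apart (17.6 mm at the handle): crests at 0.08, 0.24, 0.40, 0.56, 0.72 ..., notches at 0.16, 0.32, 0.48, 0.64 (fourth), 0.80 ...; end stop at 1.02.
- offcut: Small grooved hardwood offcut, 45 by 60 by 22 mm, lying on the front corner of the jig's board. Bystander.
- pencil: Red pencil, about 155 mm long, 7 mm thick, lying on the bench before the jig. Bystander.
- chisel: Wood chisel, 245 mm long, lying on the bench before the jig. Bystander.
- gauge: Wooden marking gauge, 230 mm stem, 60 mm square head, lying behind the jig. Bystander.
- square: Try square, 100 mm stock and 170 mm blade, lying behind the jig. Bystander.
- mallet: Carpenter's mallet lying on the right of the bench; head 85 by 140 by 100 mm high. Bystander.
- glue: White glue bottle, 64 mm in diameter, 160 mm tall, on the left of the bench. Bystander.
Things that resemble listed ones, but are neither listed nor needed, are in the scene too. What is shaped like the rail but purple or red is not meant.

How it is judged (in metres and radians):
On the way, in this order (a step that is already met when the one before it is completed fails the run):
1. the end stop has pushed the rail home against the cheek, the lever still at rest (value of joint stop above 0.184 m and y of rail in the frame of jig above 0.1165 m and value of joint ratchet below 0.08 rad), for 0.2 s.
2. the lever is held by its handle in the fourth notch (value of joint ratchet between 0.58 and 0.7 rad and contact force between the fingers and handle above 1.5 N), for 0.3 s.
At the end, for the whole second after the job is handed in: The rail lies flat on the jig within 3.5 mm of the end cheek with the stop within 4 mm of its fully home place (0.188 m), and the lever is held in the fourth notch (0.58 to 0.70 rad) by the gripper's fingers on its handle (over 1.5 N) through the last second (all of step 2 and value of joint stop above 0.184 m and y of rail in the frame of jig above 0.1165 m and z of rail in the frame of jig below 0.016 m); the arm keeps its last pose, push and grip.
It fails at once if the lever went past the fourth click (over the fifth crest, 0.72 rad) (value of joint ratchet above 0.72 rad).
It fails at once if a bystander was moved by more than 25 mm (distance of any of offcut, pencil, chisel, gauge, square, mallet, glue from where it was at the start of the episode above 0.025 m).
It also fails if it takes over 67 s, if anything falls off the work surface, if the arm or the gripper's body presses on something with over 40 N, if the wrist force passes 120 N, or if a joint passes its speed limit or range.

## Working session

There is one attempt and no reset: what is moved stays moved. The work goes in short steps, Python scripts to look and compute and a tool call to move; the robot and the scene stay as the last step left them, time stands still between calls to the robot, and variables do not carry over. Pictures are saved under pics/ and viewed, about 8 in all and at most 12, crops included, and the job is handed in when it is done.

Besides the shell and the picture viewer there is one more tool, called after "Call:" as name([rows], argument=value, ...), one row to a line, values as JSON. step_arm: Moves the arm, as the interface text tells. Its arguments: {"type":"object","properties":{"commands":{"type":"array"},"squeeze":{"type":"number"}},"required":["commands"]}

```bash
mkdir -p pics
cat > h.py <<'E'
import numpy as np, cv2
from station import bot
def w(p,c): return (np.array(c["cam_to_world"])@np.r_[p,1])[:3]
def proj(P,c):
    q=np.linalg.inv(c["cam_to_world"])@np.r_[P,1]; s=q[:2]/q[2]; s=s*(1+c["k1"]*(s@s)); u=np.array(c["mtx"])@np.r_[s,1]; return u[:2]
def save(c,n): cv2.imwrite("pics/"+n,np.ascontiguousarray(c["pixels"][:,:,::-1]))
E
python3 - <<'E'
from h import *
s=bot.get_state(); print({k:np.round(v,3).tolist() for k,v in s.items()})
for n in("top","side"):
    c=bot.read_camera(n); save(c,n+"1.png"); print(n,np.round(c["cam_to_world"],3).tolist())
    for t in("jig","stop_grip","rail","lever_pivot","handle","handle_grip","offcut","glue","mallet"):
        for d in bot.place_of(t,c)[:3]:
            P=w(d["location"],c); print(t,round(d["score"],2),P.round(3),proj(P,c).round())
E
```

```text
{'clock': 0.0, 'joint_pos': [64.211, 21.841, 74.386, 0.0, 83.858, -12.336], 'dq': [-0.078, -0.04, -0.08, -0.009, -0.012, 0.013], 'joint_torque': [-0.001, -43.792, -22.455, 0.071, 0.035, -0.0], 'eef_pos': [0.128, 0.535, 0.257], 'tool_rot': [[0.233, -0.001, -0.973], [0.973, -0.001, 0.233], [-0.001, -1.0, 0.0]], 'force': [-0.551, -1.004, 0.094], 'wrist_torque': [-0.038, 0.02, 0.022], 'grip_width': 0.088}
top [[0.004, -0.983, 0.185, 0.338], [-1.0, -0.004, 0.002, 0.01], [-0.001, -0.185, -0.983, 1.403], [0.0, 0.0, 0.0, 1.0]]
jig 0.78 [ 0.566 -0.069  0.004] [309. 222.]
stop_grip 0.64 [ 0.627 -0.175  0.071] [343. 200.]
rail 0.97 [ 0.718  0.378 -0.   ] [178. 178.]
rail 0.67 [0.46  0.315 0.004] [193. 254.]
rail 0.65 [0.614 0.048 0.011] [274. 208.]
lever_pivot 0.81 [0.528 0.029 0.082] [280. 230.]
handle 0.55 [0.608 0.497 0.   ] [141. 210.]
handle 0.45 [ 0.533 -0.077  0.046] [312. 230.]
handle_grip 0.55 [ 0.536 -0.077  0.081] [313. 228.]
offcut 0.85 [ 0.542 -0.24   0.016] [361. 229.]
glue 0.59 [0.605 0.494 0.001] [142. 210.]
mallet 0.91 [ 0.546 -0.489  0.005] [436. 229.]
side [[0.885, -0.295, 0.359, -0.031], [-0.465, -0.555, 0.69, -1.154], [-0.004, -0.778, -0.629, 1.163], [0.0, 0.0, 0.0, 1.0]]
jig 0.98 [ 0.567 -0.07  -0.003] [275. 245.]
stop_grip 0.52 [ 0.631 -0.175  0.069] [310. 242.]
rail 0.77 [0.622 0.253 0.001] [247. 187.]
rail 0.75 [ 0.715  0.376 -0.003] [255. 164.]
rail 0.62 [0.614 0.047 0.008] [271. 218.]
lever_pivot 0.78 [0.53  0.031 0.079] [251. 211.]
lever_pivot 0.73 [ 0.716  0.037 -0.001] [298. 212.]
lever_pivot 0.67 [ 0.53  -0.078  0.047] [267. 239.]
handle 0.59 [ 0.534 -0.081  0.047] [268. 239.]
handle_grip 0.5 [ 0.537 -0.078  0.076] [268. 231.]
offcut 0.88 [ 0.543 -0.236  0.012] [295. 277.]
glue 0.17 [0.531 0.031 0.078] [251. 212.]
mallet 0.9 [ 0.538 -0.491 -0.001] [340. 341.]
```

```bash
cd pics; python3 -c "
import cv2,numpy as np
cv2.imwrite('both.png',cv2.resize(np.hstack([cv2.imread('top1.png'),cv2.imread('side1.png')]),(800,300),interpolation=3))"
```

```text
(no output)
```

View pics/top1.png

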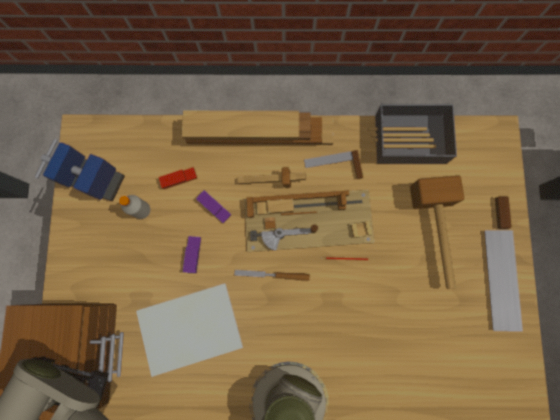

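View pics/side1.png

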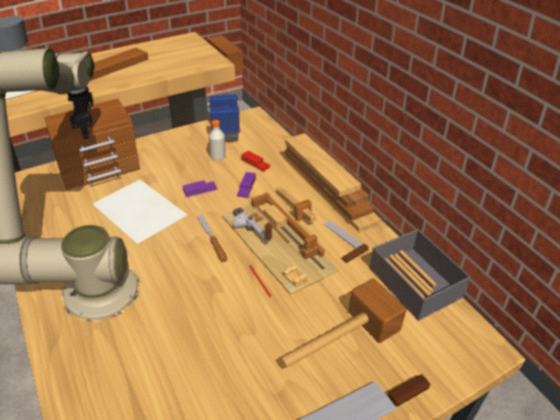

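The top picture shows the jig at about (309,220), with the stop fin at (343,200) and the ratchet handle at (313,229). Rail candidates are the beech piece on the jig at (274,208), purple pieces at (213,206) and (192,254), and a red piece at (177,178). By the description the beech one is the rail. I'll fit the jig pose and check it in a crop.

```bash
cat >> h.py <<'E'
def J(p,x): 
    c,s=np.cos(p[2]),np.sin(p[2]); return np.array([p[0]+c*x[0]-s*x[1],p[1]+s*x[0]+c*x[1],x[2]])
E
python3 - <<'E'
from h import *
from scipy.optimize import least_squares
T=bot.read_camera("top");S=bot.read_camera("side")
def get(t,c,near):
    return [w(d["location"],c) for d in bot.place_of(t,c) if np.hypot(*(w(d["location"],c)-near)[:2])<.03]
N=dict(jig=[.566,-.069,0],stop_grip=[.629,-.175,.07],rail=[.614,.047,.01],lever_pivot=[.529,.03,.08],handle_grip=[.536,-.078,.078])
M=[(t,P) for t in N for c in(T,S) for P in get(t,c,np.array(N[t]))[:1]]
def L(t,p): return {"jig":[0,0,0],"stop_grip":[.06,-.14+p[3],.068],"rail":[.06,p[4],.012],"lever_pivot":[-.03,.1,.08],"handle_grip":[-.03,-.01,.078]}[t]
f=lambda p:np.concatenate([(J(p,L(t,p))-P)[:2] for t,P in M])
r=least_squares(f,[.566,-.069,.03,.03,.1]);p=r.x;np.save("p.npy",p)
print(p.round(4),np.degrees(p[2]));[print(t,(P*1000).round(),(v*1000).round(1)) for (t,P),v in zip(M,f(p).reshape(-1,2))]
ims=[]
for c,(x,y) in((T,(235,180)),(S,(220,180))):
    im=cv2.resize(c["pixels"][y:y+100,x:x+150,::-1],None,fx=4,fy=4,interpolation=3) if 0 else cv2.resize(np.ascontiguousarray(c["pixels"][y:y+112,x:x+150,::-1]),None,fx=5,fy=5,interpolation=3)[:,:]
    o=lambda P:tuple(int(v) for v in ((proj(P,c)-[x,y]+.5)*5))
    q=np.array([o(J(p,[a,b,.012])) for a,b in((-.08,-.21),(.1,-.21),(.1,.21),(-.08,.21))]);cv2.polylines(im,[q],True,(0,255,0),1)
    for t in N: cv2.circle(im,o(J(p,L(t,p))),4,(255,255,0),1)
    ims.append(cv2.resize(im,(600,448))[:, :])
cv2.imwrite("pics/fit.png",cv2.resize(np.vstack(ims),(400,600)) if 0 else cv2.resize(np.hstack(ims),(800,299)))
for k,i in zip("ab",ims): cv2.imwrite(f"pics/fit{k}.png",i)
E
```

```text
[ 0.5637 -0.0672  0.0653  0.0268  0.1098] 3.7401385190316887
jig [564. -68.   3.] [-0.8  0.5]
jig [565. -70.  -2.] [-1.1  3. ]
stop_grip [ 629. -178.   71.] [1.9 1.8]
stop_grip [ 630. -175.   67.] [ 1.1 -1.6]
rail [613.  44.  13.] [3.6 2.4]
rail [614.  48.  12.] [ 1.9 -2. ]
lever_pivot [527.  32.  83.] [ 0.4 -1.4]
lever_pivot [530.  29.  77.] [-2.4  1.1]
handle_grip [534. -78.  80.] [ 0.3 -0.8]
handle_grip [539. -76.  78.] [-4.9 -3. ]
```

View pics/fita.png

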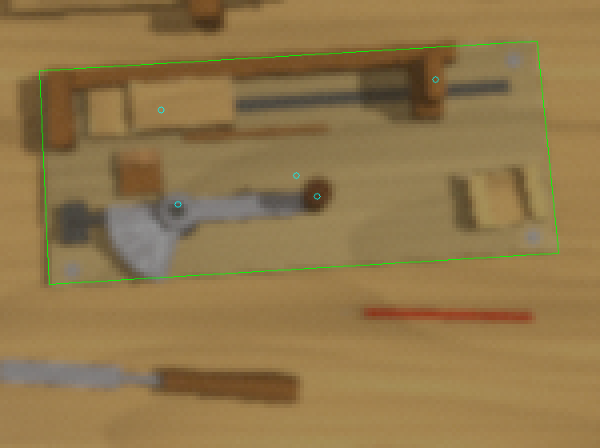

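View pics/fitb.png

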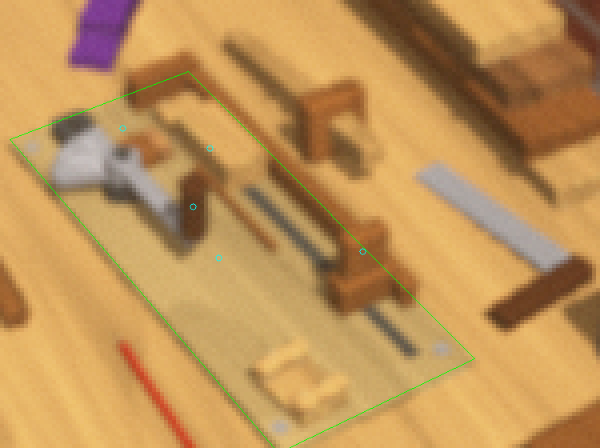

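The fit lies well on the picture: board outline, fin (435,79), rail (160,110) and handle (317,196) in the crop. This is the beech rail on the jig. Next I work out the move to above the stop.

```bash
cat >> h.py <<'E'
def go(P,az=None):
    s=bot.get_state();R=np.array(s["tool_rot"]);d=R.T@(np.array(P)-s["eef_pos"])*100
    a=np.degrees(np.arctan2(R[1,0],R[0,0]));print("at",np.round(s["eef_pos"],4),"az",a.round(2),"F",np.round(s["force"],1),"t",s["clock"],"w",s["grip_width"])
    print("linear",d.round(2),"spin",None if az is None else round(-np.radians(az-a),3),"target",np.round(P,4))
E
python3 - <<'E'
from h import *
p=np.load("p.npy"); go(J(p,[.06,-.14+p[3],.15]),np.degrees(p[2])+90)
E
```

```text
at [0.128  0.5349 0.2578] az 76.55 F [ 0.4  0.2 -0.5] t 1.6 w 0.08797687228518389
linear [-57.46  10.78 -65.46] spin -0.3 target [ 0.6309 -0.1763  0.15  ]
```

Call:
step_arm([
  {"jaw":0.2,"linear":[-57.5,0,-65.5],"spin":-0.3},
  {"jaw":0.2,"linear":[-57.5,0,-65.5],"spin":-0.3},
  {"jaw":0.2,"linear":[-57.5,0,-65.5],"spin":-0.3},
  {"jaw":0.2,"linear":[-57.5,0,-65.5],"spin":-0.3},
  {"jaw":0.2,"linear":[-57.5,0,-65.5],"spin":-0.3},
  {"jaw":0.2,"linear":[-57.5,0,-65.5],"spin":-0.3},
  {"jaw":0.2,"linear":[-57.5,0,-65.5],"spin":-0.3},
  {"jaw":0.2,"linear":[-57.5,0,-65.5],"spin":-0.3},
  {"jaw":0.2,"linear":[-57.5,0,-65.5],"spin":-0.3},
  {"jaw":0.2,"linear":[-57.5,0,-65.5],"spin":-0.3},
  {"jaw":0.2,"linear":[-57.5,0,-65.5],"spin":-0.3},
  {"jaw":0.2,"linear":[-57.5,0,-65.5],"spin":-0.3},
], squeeze=20)

```text
clock: 2.8
eef_pos: [0.4706, 0.0498, 0.258]
tool_rot: [[-0.065, 0.001, -0.998], [0.998, 0.0, -0.065], [0.0, -1.0, -0.001]]
force: [0.9, 0.4, 0.7]
grip_width: 0.053
```

Run:
```python
from h import *
p=np.load("p.npy"); go(J(p,[.06,-.14+p[3],.25]),np.degrees(p[2])+90)
```

```text
at [0.4706 0.0498 0.258 ] az 93.71 F [0.9 0.4 0.7] t 2.8 w 0.052975213353706606
linear [-23.59   0.81 -14.53] spin -0.001 target [ 0.6309 -0.1763  0.25  ]
```

Call:
step_arm([
  {"jaw":0.2,"linear":[-23.6,0,-14.5]},
  {"jaw":0.2,"linear":[-23.6,0,-14.5]},
  {"jaw":0.2,"linear":[-23.6,0,-14.5]},
  {"jaw":0.2,"linear":[-23.6,0,-14.5]},
  {"jaw":0.2,"linear":[-23.6,0,-14.5]},
  {"jaw":0.2,"linear":[-23.6,0,-14.5]},
  {"jaw":0.2,"linear":[-23.6,0,-14.5]},
  {"jaw":0.2,"linear":[-23.6,10,-14.5]},
  {"jaw":0.2,"linear":[-23.6,10,-14.5]},
  {"jaw":0.2,"linear":[-23.6,10,-14.5]},
  {"jaw":0.2,"linear":[-23.6,10,-14.5]},
])

```text
schema error: expected keys jaw, linear, spin
```

Run:
```python
from h import *
p=np.load("p.npy"); go(J(p,[.06,-.14+p[3],.075]),np.degrees(p[2])+90)
c=bot.read_camera("side")
o=(proj(J(p,[.06,-.11,.1]),c)-[40,30]).astype(int)
cv2.imwrite("pics/close.png",cv2.resize(np.ascontiguousarray(c["pixels"][o[1]:o[1]+60,o[0]:o[0]+80,::-1]),(640,480),interpolation=3))
```

```text
at [0.4706 0.0498 0.258 ] az 93.71 F [0.9 0.4 0.7] t 2.8 w 0.052975213353706606
linear [-23.59  18.31 -14.52] spin -0.001 target [ 0.6309 -0.1763  0.075 ]
```

View pics/close.png

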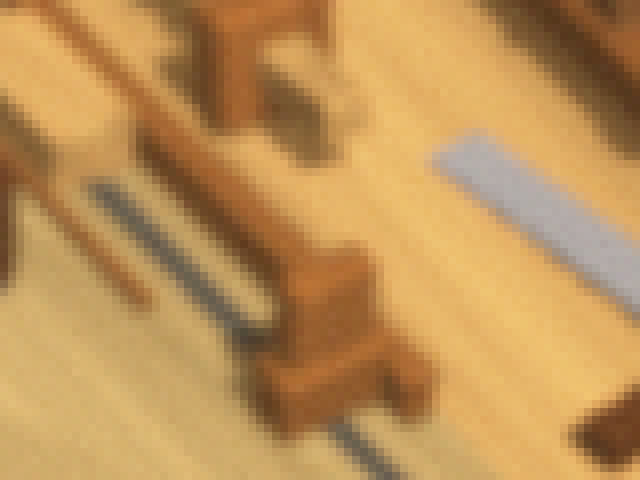

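The close crop shows the stop fin at (330,300) on its track (95,185)-(390,470). The arm had not moved because the call was refused: the rows need "spin".

Call:
step_arm([
  {"jaw":0.2,"linear":[-23.6,0,-14.5],"spin":0},
  {"jaw":0.2,"linear":[-23.6,0,-14.5],"spin":0},
  {"jaw":0.2,"linear":[-23.6,0,-14.5],"spin":0},
  {"jaw":0.2,"linear":[-23.6,0,-14.5],"spin":0},
  {"jaw":0.2,"linear":[-23.6,0,-14.5],"spin":0},
  {"jaw":0.2,"linear":[-23.6,0,-14.5],"spin":0},
  {"jaw":0.2,"linear":[-23.6,0,-14.5],"spin":0},
  {"jaw":0.2,"linear":[-23.6,10,-14.5],"spin":0},
  {"jaw":0.2,"linear":[-23.6,10,-14.5],"spin":0},
  {"jaw":0.2,"linear":[-23.6,10,-14.5],"spin":0},
  {"jaw":0.2,"linear":[-23.6,10,-14.5],"spin":0},
])

```text
clock: 3.95
eef_pos: [0.63, -0.1737, 0.1592]
tool_rot: [[-0.066, 0.0, -0.998], [0.998, -0.0, -0.066], [-0.0, -1.0, -0.0]]
force: [0.4, 0.8, 0.8]
grip_width: 0.0533
```

Run:
```python
from h import *
p=np.load("p.npy"); go(J(p,[.06,-.14+p[3],.075]),np.degrees(p[2])+90)
c=bot.read_camera("side")
o=(proj(J(p,[.06,-.11,.12]),c)-[50,37]).astype(int)
cv2.imwrite("pics/close2.png",cv2.resize(np.ascontiguousarray(c["pixels"][o[1]:o[1]+75,o[0]:o[0]+100,::-1]),(640,480),interpolation=3))
```

```text
at [ 0.63   -0.1737  0.1592] az 93.77 F [0.4 0.8 0.8] t 3.95 w 0.053264774703068174
linear [-0.26  8.42 -0.07] spin 0.001 target [ 0.6309 -0.1763  0.075 ]
```

View pics/close2.png

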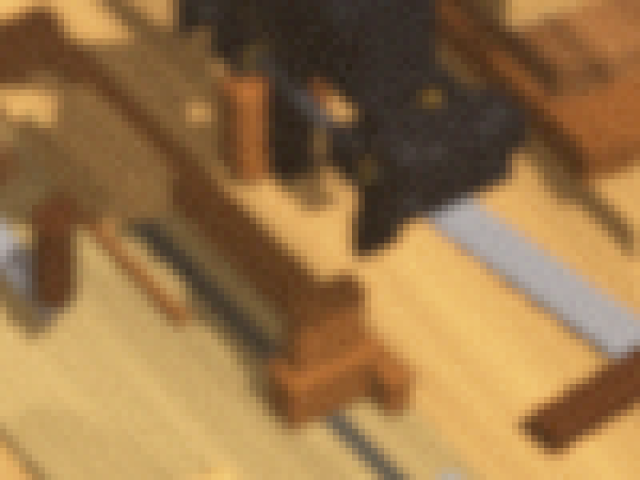

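The fingertips at (290,155) and (375,235) straddle the fin, whose top is at (330,300). I descend and close.

Call:
step_arm([
  {"jaw":0.2,"linear":[-0.2,4,0],"spin":0},
  {"jaw":0.2,"linear":[-0.2,6.5,0],"spin":0},
  {"jaw":0.2,"linear":[-0.2,8.4,0],"spin":0},
  {"jaw":0.2,"linear":[-0.2,8.4,0],"spin":0},
  {"jaw":-1,"linear":[-0.2,8.4,0],"spin":0},
  {"jaw":-1,"linear":[-0.2,8.4,0],"spin":0},
  {"jaw":-1,"linear":[-0.2,8.4,0],"spin":0},
  {"jaw":-1,"linear":[-0.2,8.4,0],"spin":0},
  {"jaw":-1,"linear":[-0.2,8.4,0],"spin":0},
  {"jaw":-1,"linear":[-0.2,8.4,0],"spin":0},
], squeeze=15)

```text
clock: 5.0
eef_pos: [0.6302, -0.1759, 0.0745]
tool_rot: [[-0.066, 0.001, -0.998], [0.998, 0.0, -0.066], [0.0, -1.0, -0.001]]
force: [-0.7, 3.0, 6.0]
grip_width: 0.016
```

Run:
```python
from h import *
p=np.load("p.npy"); go(J(p,[.06,.048,.075]),np.degrees(p[2])+90)
```

```text
at [ 0.6302 -0.1759  0.0745] az 93.76 F [-0.7  3.   6. ] t 5.0 w 0.015984120013125838
linear [16.08 -0.05 -0.07] spin 0.0 target [ 0.6204 -0.0154  0.075 ]
```

Call:
step_arm([
  {"jaw":-1,"linear":[1.5,0,0],"spin":0},
  {"jaw":-1,"linear":[3,0,0],"spin":0},
  {"jaw":-1,"linear":[4.5,0,0],"spin":0},
  {"jaw":-1,"linear":[6,0,0],"spin":0},
  {"jaw":-1,"linear":[7.5,0,0],"spin":0},
  {"jaw":-1,"linear":[9,0,0],"spin":0},
  {"jaw":-1,"linear":[10.5,0,0],"spin":0},
  {"jaw":-1,"linear":[12,0,0],"spin":0},
  {"jaw":-1,"linear":[13.5,0,0],"spin":0},
  {"jaw":-1,"linear":[14.5,0,0],"spin":0},
  {"jaw":-1,"linear":[15,0,0],"spin":0},
  {"jaw":-1,"linear":[15,0,0],"spin":0},
])

```text
clock: 6.2
eef_pos: [0.6189, -0.0256, 0.0744]
tool_rot: [[-0.066, -0.003, -0.998], [0.998, -0.0, -0.066], [-0.0, -1.0, 0.003]]
force: [-8.3, 2.2, 11.0]
grip_width: 0.0159
```

Call:
step_arm([
  {"jaw":-1,"linear":[0.2,0,0],"spin":0},
  {"jaw":-1,"linear":[0.4,0,0],"spin":0},
  {"jaw":-1,"linear":[0.6,0,0],"spin":0},
  {"jaw":-1,"linear":[0.6,0,0],"spin":0},
])

```text
clock: 6.6
eef_pos: [0.6186, -0.0207, 0.0744]
tool_rot: [[-0.066, -0.003, -0.998], [0.998, -0.001, -0.066], [-0.001, -1.0, 0.003]]
force: [-8.2, -1.9, 9.7]
grip_width: 0.016
```

Call:
step_arm([
  {"jaw":-1,"linear":[0.1,-0.05,0.1],"spin":0},
  {"jaw":-1,"linear":[0.2,-0.05,0.1],"spin":0},
  {"jaw":-1,"linear":[0.3,-0.05,0.1],"spin":0},
  {"jaw":-1,"linear":[0.4,-0.05,0.1],"spin":0},
  {"jaw":-1,"linear":[0.4,-0.05,0.1],"spin":0},
])

```text
clock: 7.1
eef_pos: [0.6182, -0.0168, 0.0745]
tool_rot: [[-0.065, -0.001, -0.998], [0.998, -0.001, -0.065], [-0.001, -1.0, 0.001]]
force: [-4.3, -3.5, 5.3]
grip_width: 0.0157
```

Call:
step_arm([
  {"jaw":-1,"linear":[0.1,0,0],"spin":0},
  {"jaw":-1,"linear":[0.2,0,0],"spin":0},
  {"jaw":-1,"linear":[0.2,0,0],"spin":0},
])

```text
clock: 7.4
eef_pos: [0.618, -0.0148, 0.0745]
tool_rot: [[-0.065, -0.001, -0.998], [0.998, -0.001, -0.065], [-0.001, -1.0, 0.001]]
force: [-4.0, -3.4, 5.4]
grip_width: 0.016
```

Only the 3 N of sliding friction so far; I creep on until the force rises.

Call:
step_arm([
  {"jaw":-1,"linear":[0.1,0,0],"spin":0},
  {"jaw":-1,"linear":[0.2,0,0],"spin":0},
  {"jaw":-1,"linear":[0.2,0,0],"spin":0},
])

```text
clock: 7.7
eef_pos: [0.6179, -0.0128, 0.0745]
tool_rot: [[-0.065, -0.001, -0.998], [0.998, -0.001, -0.065], [-0.001, -1.0, 0.001]]
force: [-4.5, -3.4, 5.9]
grip_width: 0.0159
```

Call:
step_arm([
  {"jaw":-1,"linear":[0.1,0,0],"spin":0},
  {"jaw":-1,"linear":[0.15,0,0],"spin":0},
  {"jaw":-1,"linear":[0.15,0,0],"spin":0},
])

```text
clock: 8.0
eef_pos: [0.6179, -0.0126, 0.0745]
tool_rot: [[-0.065, -0.001, -0.998], [0.998, -0.003, -0.065], [-0.003, -1.0, 0.001]]
force: [-5.9, -10.1, 5.1]
grip_width: 0.0159
```

Call:
step_arm([
  {"jaw":-1,"linear":[0.1,0,0],"spin":0},
  {"jaw":-1,"linear":[0.1,0,0],"spin":0},
  {"jaw":-1,"linear":[0.1,0,0],"spin":0},
  {"jaw":-1,"linear":[0.1,0,0],"spin":0},
])

```text
clock: 8.4
eef_pos: [0.6179, -0.0126, 0.0745]
tool_rot: [[-0.065, -0.001, -0.998], [0.998, -0.004, -0.065], [-0.004, -1.0, 0.001]]
force: [-4.3, -15.0, 4.2]
grip_width: 0.0159
```

Run:
```python
from h import *
p=np.load("p.npy"); go(J(p,[.06,.048,.075]),np.degrees(p[2])+90)
c=bot.read_camera("side")
o=(proj(J(p,[.03,.09,.05]),c)-[60,45]).astype(int)
cv2.imwrite("pics/home.png",cv2.resize(np.ascontiguousarray(c["pixels"][o[1]:o[1]+90,o[0]:o[0]+120,::-1]),(720,540),interpolation=3))
for t in("rail","handle_grip"):
  for d in bot.place_of(t,c): P=w(d["location"],c); print(t,round(d["score"],2),P.round(3))
```

```text
at [ 0.6179 -0.0126  0.0745] az 93.71 F [ -4.3 -15.    4.2] t 8.4 w 0.015870493925627924
linear [-0.3  -0.05 -0.23] spin -0.0 target [ 0.6204 -0.0154  0.075 ]
rail 0.77 [0.621 0.254 0.   ]
rail 0.76 [0.613 0.062 0.013]
rail 0.65 [0.456 0.317 0.003]
rail 0.3 [ 0.771 -0.229 -0.   ]
handle_grip 0.48 [ 0.768 -0.231  0.002]
handle_grip 0.42 [ 0.537 -0.078  0.077]
handle_grip 0.2 [ 0.448 -0.192  0.002]
```

View pics/home.png

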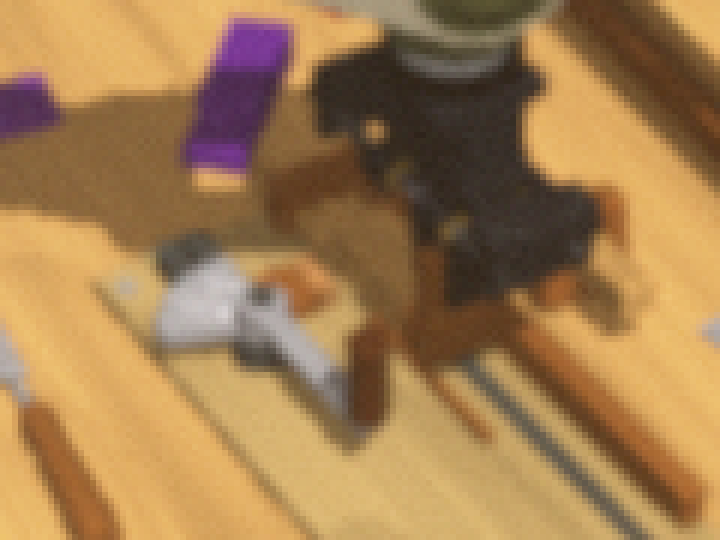

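The push force rose to 15 N with no further motion. The stop block sits against the rail at (430,310), the rail is against the cheek at (290,190), and the lever is still at home with its handle at (368,370). I release, rise and turn toward the handle.

Call:
step_arm([
  {"jaw":0.2,"linear":[0,0,0],"spin":0},
  {"jaw":0.2,"linear":[0,0,0],"spin":0},
  {"jaw":0.2,"linear":[0,0,0],"spin":0},
  {"jaw":0.2,"linear":[0,0,0],"spin":0},
  {"jaw":0.2,"linear":[0,-4,0],"spin":0},
  {"jaw":0.2,"linear":[0,-9,0],"spin":0},
  {"jaw":0.2,"linear":[0,-9,0],"spin":0},
])

```text
clock: 9.25
eef_pos: [0.6205, -0.0102, 0.1708]
tool_rot: [[-0.066, 0.012, -0.998], [0.998, -0.002, -0.066], [-0.003, -1.0, -0.011]]
force: [-0.1, 0.6, -0.6]
grip_width: 0.053
```

Run:
```python
from h import *
p=np.load("p.npy"); go([.5355,-.0775,.165],np.degrees(p[2])-18.3)
```

```text
at [ 0.6205 -0.0102  0.1708] az 93.76 F [-0.1  0.6 -0.6] t 9.25 w 0.053013695953059034
linear [-6.15  0.5   8.93] spin 1.891 target [ 0.5355 -0.0775  0.165 ]
```

Call:
step_arm([
  {"jaw":0.2,"linear":[-3,0,5],"spin":0.15},
  {"jaw":0.2,"linear":[-6.2,0,8.9],"spin":0.3},
  {"jaw":0.2,"linear":[-6.2,0,8.9],"spin":0.45},
  {"jaw":0.2,"linear":[-6.2,0,8.9],"spin":0.6},
  {"jaw":0.2,"linear":[-6.2,0,8.9],"spin":0.75},
  {"jaw":0.2,"linear":[-6.2,0,8.9],"spin":0.9},
  {"jaw":0.2,"linear":[-6.2,0,8.9],"spin":1.05},
  {"jaw":0.2,"linear":[-6.2,0,8.9],"spin":1.2},
  {"jaw":0.2,"linear":[-6.2,0,8.9],"spin":1.35},
  {"jaw":0.2,"linear":[-6.2,0,8.9],"spin":1.5},
  {"jaw":0.2,"linear":[-6.2,0,8.9],"spin":1.65},
  {"jaw":0.2,"linear":[-6.2,0,8.9],"spin":1.8},
])

```text
clock: 10.45
eef_pos: [0.5332, -0.0775, 0.1637]
tool_rot: [[0.986, -0.0, 0.169], [-0.169, 0.0, 0.986], [-0.001, -1.0, 0.0]]
force: [-0.8, -0.6, 0.2]
grip_width: 0.053
```

Run:
```python
from h import *
p=np.load("p.npy"); go([.5355,-.0775,.078],np.degrees(p[2])-18.3)
c=bot.read_camera("side")
for t in("rail","stop_grip","handle_grip","lever_pivot"):
  for d in bot.place_of(t,c)[:3]: P=w(d["location"],c); print(t,round(d["score"],2),P.round(3))
o=(proj([.54,-.06,.1],c)-[50,42]).astype(int)
cv2.imwrite("pics/hnd.png",cv2.resize(np.ascontiguousarray(c["pixels"][o[1]:o[1]+75,o[0]:o[0]+100,::-1]),(640,480),interpolation=3))
```

```text
at [ 0.5332 -0.0775  0.1637] az -9.74 F [-0.8 -0.6  0.2] t 10.45 w 0.05302263758933877
linear [0.23 8.57 0.04] spin 0.084 target [ 0.5355 -0.0775  0.078 ]
rail 0.67 [0.459 0.321 0.002]
rail 0.62 [ 0.619  0.252 -0.   ]
rail 0.58 [0.612 0.062 0.011]
stop_grip 0.68 [ 0.619 -0.011  0.072]
handle_grip 0.62 [ 0.539 -0.078  0.079]
lever_pivot 0.87 [0.534 0.031 0.079]
```

View pics/hnd.png

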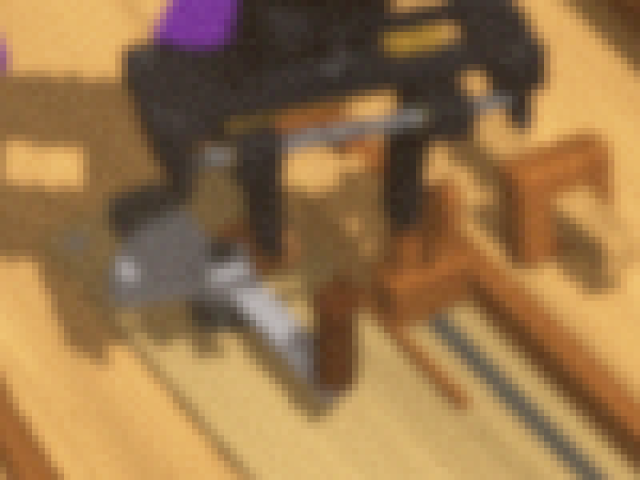

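The fingers at (265,230) and (403,205) straddle the handle (335,290), and the stop stayed home at (0.619, -0.011). I descend and grip.

Call:
step_arm([
  {"jaw":0.2,"linear":[0.3,3,0],"spin":0.084},
  {"jaw":0.2,"linear":[0.3,6,0],"spin":0.084},
  {"jaw":0.2,"linear":[0.3,8.5,0],"spin":0.084},
  {"jaw":0.2,"linear":[0.3,8.5,0],"spin":0.084},
  {"jaw":-1,"linear":[0.3,8.5,0],"spin":0.084},
  {"jaw":-1,"linear":[0.3,8.5,0],"spin":0.084},
  {"jaw":-1,"linear":[0.3,8.5,0],"spin":0.084},
  {"jaw":-1,"linear":[0.3,8.5,0],"spin":0.084},
  {"jaw":-1,"linear":[0.3,8.5,0],"spin":0.084},
], squeeze=20)

```text
clock: 11.6
eef_pos: [0.534, -0.0775, 0.08]
tool_rot: [[0.97, -0.006, 0.245], [-0.245, 0.001, 0.97], [-0.006, -1.0, -0.0]]
force: [-11.8, 1.5, 9.8]
grip_width: 0.0212
```

```bash
cat > arc.py <<'E'
from h import *
import sys
s=bot.get_state();R=np.array(s["tool_rot"]);e=np.array(s["eef_pos"])
f="g.npy"
import os
if not os.path.exists(f): np.save(f,e)
g=np.load(f); th=np.radians(4.0)
h=lambda q:.11*np.array([-np.sin(q),-np.cos(q)])
Rz=np.array([[np.cos(th),-np.sin(th)],[np.sin(th),np.cos(th)]])
H=lambda q:np.r_[g[:2]+Rz@(h(q)-h(0)),.078]
piv=g[:2]-Rz@h(0); v=Rz.T@(e[:2]-piv); q0=np.arctan2(-v[0],-v[1])
print("grip",g.round(4),"e",e.round(4),"q est",q0.round(3),"r",np.hypot(*v).round(4),"F",np.round(s["force"],1),"w",round(s["grip_width"],4))
for q in map(float,sys.argv[1:]): print(q,(R.T@(H(q)-e)*100).round(2))
E
python3 arc.py 0.08 .16 .24 .32 .48 .64
```

```text
grip [ 0.534  -0.0775  0.08  ] e [ 0.534  -0.0775  0.08  ] q est -0.0 r 0.11 F [-11.8   1.5   9.8] w 0.0212
0.08 [-0.85  0.2  -0.24]
0.16 [-1.71  0.21 -0.41]
0.24 [-2.58  0.21 -0.52]
0.32 [-3.46  0.22 -0.55]
0.48 [-5.21  0.23 -0.4 ]
0.64 [-6.92  0.24  0.02]
```

Call:
step_arm([
  {"jaw":-1,"linear":[-0.4,0,-0.1],"spin":0},
  {"jaw":-1,"linear":[-0.8,0,-0.2],"spin":0},
  {"jaw":-1,"linear":[-1.2,0,-0.3],"spin":0},
  {"jaw":-1,"linear":[-1.6,0,-0.4],"spin":0},
  {"jaw":-1,"linear":[-1.9,0,-0.4],"spin":0},
  {"jaw":-1,"linear":[-1.9,0,-0.4],"spin":0},
])

```text
clock: 12.2
eef_pos: [0.5179, -0.0775, 0.0803]
tool_rot: [[0.969, 0.004, 0.245], [-0.245, -0.001, 0.969], [0.004, -1.0, 0.0]]
force: [4.0, 2.2, 2.7]
grip_width: 0.0215
```

```bash
python3 arc.py .24 .32 .48 .64
```

```text
grip [ 0.534  -0.0775  0.08  ] e [ 0.5179 -0.0775  0.0803] q est 0.146 r 0.1101 F [4.  2.2 2.7] w 0.0215
0.24 [-1.02  0.23 -0.12]
0.32 [-1.9   0.23 -0.15]
0.48 [-3.66  0.22 -0.01]
0.64 [-5.36  0.21  0.41]
```

Call:
step_arm([
  {"jaw":-1,"linear":[-0.4,0,-0.05],"spin":0},
  {"jaw":-1,"linear":[-0.8,0,-0.1],"spin":0},
  {"jaw":-1,"linear":[-1.2,0,-0.15],"spin":0},
  {"jaw":-1,"linear":[-1.6,0,-0.15],"spin":0},
  {"jaw":-1,"linear":[-1.9,0,-0.15],"spin":0},
  {"jaw":-1,"linear":[-1.9,0,-0.15],"spin":0},
])

```text
clock: 12.8
eef_pos: [0.4994, -0.0747, 0.0803]
tool_rot: [[0.969, 0.004, 0.245], [-0.245, -0.001, 0.969], [0.004, -1.0, -0.0]]
force: [5.3, 0.8, 1.1]
grip_width: 0.0216
```

```bash
python3 arc.py .32 .40 .48 .56 .64
```

```text
grip [ 0.534  -0.0775  0.08  ] e [ 0.4994 -0.0747  0.0803] q est 0.316 r 0.1103 F [5.3 0.8 1.1] w 0.0216
0.32 [-0.04  0.23  0.03]
0.4 [-0.92  0.23  0.06]
0.48 [-1.79  0.22  0.17]
0.56 [-2.66  0.22  0.35]
0.64 [-3.5   0.22  0.59]
```

Call:
step_arm([
  {"jaw":-1,"linear":[-0.4,0,0.03],"spin":0},
  {"jaw":-1,"linear":[-0.8,0,0.06],"spin":0},
  {"jaw":-1,"linear":[-0.8,0,0.06],"spin":0},
])

```text
clock: 13.1
eef_pos: [0.4933, -0.073, 0.0805]
tool_rot: [[0.969, 0.008, 0.246], [-0.246, -0.003, 0.969], [0.009, -1.0, -0.001]]
force: [12.1, -2.6, -5.5]
grip_width: 0.0211
```

Call:
step_arm([
  {"jaw":-1,"linear":[-0.3,0,0.03],"spin":0},
  {"jaw":-1,"linear":[-0.6,0,0.06],"spin":0},
  {"jaw":-1,"linear":[-1.0,0,0.1],"spin":0},
  {"jaw":-1,"linear":[-1.0,0,0.1],"spin":0},
])

```text
clock: 13.5
eef_pos: [0.4826, -0.0691, 0.0804]
tool_rot: [[0.969, 0.005, 0.245], [-0.245, -0.002, 0.969], [0.005, -1.0, -0.001]]
force: [5.0, -1.6, 1.1]
grip_width: 0.0212
```

```bash
python3 arc.py .48 .54 .56 .60 .64
```

```text
grip [ 0.534  -0.0775  0.08  ] e [ 0.4826 -0.0691  0.0804] q est 0.477 r 0.1104 F [ 5.  -1.6  1.1] w 0.0212
0.48 [-0.03  0.24  0.04]
0.54 [-0.68  0.23  0.17]
0.56 [-0.89  0.23  0.22]
0.6 [-1.31  0.23  0.34]
0.64 [-1.73  0.23  0.47]
```

Third click felt: the force rose to 12 N before the crest and fell to 5 N at q≈0.477. Now the fourth, in small steps.

Call:
step_arm([
  {"jaw":-1,"linear":[-0.35,0,0.1],"spin":0},
  {"jaw":-1,"linear":[-0.7,0,0.2],"spin":0},
  {"jaw":-1,"linear":[-0.7,0,0.2],"spin":0},
])

```text
clock: 13.8
eef_pos: [0.4772, -0.0666, 0.0805]
tool_rot: [[0.969, 0.007, 0.245], [-0.245, -0.004, 0.969], [0.008, -1.0, -0.003]]
force: [8.9, -8.6, -2.0]
grip_width: 0.0211
```

Call:
step_arm([
  {"jaw":-1,"linear":[-0.3,0,0.08],"spin":0},
  {"jaw":-1,"linear":[-0.6,0,0.16],"spin":0},
  {"jaw":-1,"linear":[-0.6,0,0.16],"spin":0},
])

```text
clock: 14.1
eef_pos: [0.4708, -0.0632, 0.0803]
tool_rot: [[0.969, 0.004, 0.245], [-0.245, -0.003, 0.969], [0.005, -1.0, -0.002]]
force: [1.5, -6.4, 2.1]
grip_width: 0.0215
```

```bash
python3 arc.py .60 .62 .64
```

```text
grip [ 0.534  -0.0775  0.08  ] e [ 0.4708 -0.0632  0.0803] q est 0.597 r 0.1104 F [ 1.5 -6.4  2.1] w 0.0215
0.6 [-0.03  0.23  0.05]
0.62 [-0.24  0.23  0.11]
0.64 [-0.45  0.23  0.18]
```

Fourth click felt: the force fell from 12 N to 6 N at q≈0.597. I move to the notch centre and hold.

Call:
step_arm([
  {"jaw":-1,"linear":[-0.2,0,0.1],"spin":0},
  {"jaw":-1,"linear":[-0.4,0,0.2],"spin":0},
  {"jaw":-1,"linear":[-0.4,0,0.2],"spin":0},
  {"jaw":-1,"linear":[-0.4,0,0.2],"spin":0},
  {"jaw":-1,"linear":[-0.4,0,0.2],"spin":0},
  {"jaw":-1,"linear":[-0.4,0,0.2],"spin":0},
])

```text
clock: 14.7
eef_pos: [0.4671, -0.0608, 0.0804]
tool_rot: [[0.97, 0.003, 0.245], [-0.245, -0.004, 0.97], [0.004, -1.0, -0.003]]
force: [0.6, -11.1, 3.1]
grip_width: 0.0214
```

```bash
python3 arc.py .64
python3 - <<'E'
from h import *
ims=[]
for n in("top","side"):
    c=bot.read_camera(n)
    for t in("rail","stop_grip","handle_grip","lever_pivot"):
        for d in bot.place_of(t,c)[:3]: P=w(d["location"],c); print(n,t,round(d["score"],2),P.round(3))
    o=(proj([.54,-.02,.06],c)-[60,60]).astype(int)
    ims.append(cv2.resize(np.ascontiguousarray(c["pixels"][o[1]:o[1]+120,o[0]:o[0]+120,::-1]),(400,400),interpolation=3))
cv2.imwrite("pics/end.png",np.hstack(ims))
E
```

```text
grip [ 0.534  -0.0775  0.08  ] e [ 0.4671 -0.0608  0.0804] q est 0.637 r 0.1102 F [  0.6 -11.1   3.1] w 0.0214
0.64 [-0.03  0.24  0.03]
top rail 0.89 [ 0.718  0.376 -0.002]
top rail 0.73 [0.61  0.058 0.011]
top rail 0.66 [0.457 0.314 0.001]
top stop_grip 0.71 [ 0.616 -0.015  0.071]
top lever_pivot 0.71 [0.531 0.028 0.078]
side rail 0.66 [ 0.714  0.375 -0.001]
side rail 0.55 [0.613 0.061 0.01 ]
side rail 0.55 [0.457 0.319 0.002]
side stop_grip 0.77 [ 0.616 -0.013  0.068]
side handle_grip 0.67 [ 0.472 -0.062  0.077]
side lever_pivot 0.78 [0.529 0.033 0.077]
```

View pics/end.png

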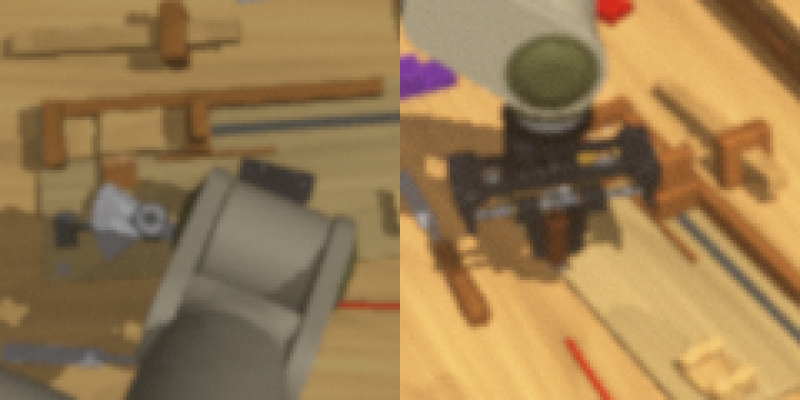

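The final picture shows the rail against the cheek with the stop tight on it (left half, (70,135) to (200,125)). The handle is in the jaws (right half, (557,235)). Everything agrees, so I hand in.

```bash
python3 -c "
from station import bot
print(bot.finish_job())"; python3 arc.py
```

```text
the job is handed in; nothing more can be done
None
the job is handed in; nothing more can be done
```

The rail is clamped and the job is handed in, with the gripper still holding the lever in the fourth notch. `finish_job` gives no verdict, so this rests on my own checks.

- **Stop and rail:** I slid the end stop by its fin until it stopped moving at 15 N of push. I put its travel at about 0.191 m against 0.188 m nominal, which is within measuring error. The last pictures showed the rail against the cheek and the stop tight on it.
- **Lever:** I pulled it round with the jaws on the handle. The tool position at each stage put it past clicks one to four in turn, and I felt the force drop from about 12 N at the third and fourth crests. The last check read about 0.637 rad, with 11 N at the wrist and 21.4 mm between the jaws.
- **Side camera:** It put the handle 5 mm from the tool position, roughly the network's stated accuracy.
- **Bystanders:** In the pictures I viewed, nothing lying around appeared to have moved, but I did not measure them again.
- **Refused call:** One move call was refused because its rows lacked "spin". The arm did not move, and I sent it again.

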